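# Fit a sight glass and screw down its retaining ring

### The arm

A 7-joint arm with a two-finger parallel gripper is mounted at the origin on the work surface. World frame = base frame: x ahead of the robot, y to its left, z up, the work surface at z = 0. Lengths are in m, angles in rad, forces in N, time in s.
With the tool pointing down it reaches from about 0.425 to 0.825 m from the base axis. Payload 3.6 kg.
Tool frame: the origin (TCP) lies where the fingers leave the gripper's body, on its centre line; the fingertips stand 73 mm ahead of it and the grasp point (between the pads) lies 54 mm ahead of it; x points along the fingers, y is the direction in which the jaws open and shut, and the axes are right-handed (so a half turn about x gives the same grasp; the last joint's range is limited). The gripper opens to 85 mm and grips with 20 to 120 N. Pads are 22 mm wide; open, the fingers measure 114 mm over their backs; the gripper's body (76 mm by 85 mm) begins 54 mm behind the grasp point. The pads swing forward as they close: fully open they stand 13 mm farther back than shut.
Start: joints at [-1.151, 0.615, -0.013, 1.423, 0.008, 1.103, -0.04], TCP at [0.28, 0.586, 0.304] pointing down, gripper open.
Joint ranges: [-3.12, 3.12], [-0.3, 2.06], [-1.34, 1.32], [0.26, 2.42], [-1.36, 4.5], [0.01, 1.98], [-2.84, 2.84]. Speed limits (rad/s): [2.79, 2.79, 3.14, 3.14, 3.14, 3.14, 3.14].

### API

Orientations are given as a unit quaternion [x, y, z, w].
In Python, from station import arm, snapshot, camera_info, ticket gives the robot as it stands. Calls block until the motion is done:
- arm.movep(position, orientation): joint-space move of the TCP to a pose.
- arm.line_to(position, velocity=0.15, ori=None): straight line of the TCP; ori=None keeps the orientation; velocity is the mean speed in m/s.
- arm.move_j(angles): joint-space move.
- arm.move_gripper(opening, effort=None): opening from 0.0 (shut) to 1.0 (fully open); effort is the grip in N (None keeps the last); returns when the fingers have stopped.
- arm.pause(seconds).
- arm.ik(position, orientation): joint angles nearest the present ones, or None.
- snapshot(name): name is "side" or "top"; returns the picture (400x640x3 uint8, blue, green, red); there is no depth.
- camera_info(name): a dict with "fx", "fy", "cx", "cy" (pixels), "R" (3x3) and "t" (3): a world point X has camera coordinates R X + t. Camera axes: x right, y down, z forward; pixel columns grow to the right and rows downward; lengths in m; the calibration is good to about 2 mm. A picture is of the moment at which its call begins. camera_info takes no time and is no camera call.
A pose or a line that the arm cannot do raises arm.MotionError and nothing moves.
- ticket.finish_job(): hands the job in, once; it reports no verdict.
Readings, each from a call of its own:
- arm.read_time(): time.
- arm.read_joint_positions(): joint angles.
- arm.read_dq(): joint speeds.
- arm.read_effort(): joint torques, N m.
- arm.read_tool_pos(): TCP position.
- arm.read_eef_rot(): TCP orientation.
- arm.read_ft_force(): force on the tool from outside, world axes, zero at the start.
- arm.read_wrist_torque(): the same for the moment, N m.
- arm.read_opening(): opening from 0.0 (shut) to 1.0 (fully open).
Only numpy, scipy, OpenCV 4.12 (cv2) and the standard library are available. Lean on these libraries where they do the work, as an engineer would, in place of code of your own. Each camera call takes 0.05 s, during which the arm holds its last target.

### The job

Fit the sight glass on the service counter: lift the steel-rimmed glass disc off its cork stand and drop it flat into the brass cell, then set the retaining ring over the cell and screw it clockwise until it is snug on the glass - firmly tight so it stays put, but not forced, because the glass cracks. Let go of it and leave everything else on the counter where it is.

Things in the scene. Friction and masses are not known exactly. Their poses are not given: they have to be found in the camera images.
- cell: Brass cell, upright, fixed, on a dark round steel plate 100 mm across and 15 mm thick. Origin: centre of the plate's underside; z up. Round tube, 49 mm outside diameter, open at the top, rim 75 mm above the origin. Three red stripes on the plate mark the gaps in its outside thread: along the cell's own +x axis and at 120 and 240 degrees from it.
- cell_mouth (a point): Centre of the cell's bore at rim height (75 mm above the counter); axes as the cell's. The bore is 41.6 mm wide. A black gasket in it carries the glass about 9 mm below the rim; its height differs from cell to cell by up to 1 mm either way and is not measured.
- cell_thread (a point): Cell's axis at the flat top face of its outside thread, 72 mm above the counter. Coarse right-handed three-start thread, 58 mm across, lead 4 mm per radian. Gaps 36 degrees wide at the red stripes let the ring's lugs in. A lug let in cannot turn anticlockwise; clockwise it runs under the thread to a hard stop 90 degrees from the gap's centre.
- glass: Sight glass to fit: greenish glass disc in a steel rim, 40 mm diameter, 12 mm thick, about 90 g, same both ways up. Origin: centre of its underside. Starts flat on the cork stand. Seated in the cell its top stands about 3 mm above the rim: grip only its upper 5 mm, enter it in the bore and let it drop the last few mm.
- stand: Stand of the glass, fixed: cork post 28 mm across on a black round foot 64 mm across; top 25 mm above the counter. Origin: centre of the underside.
- ring: Steel retaining ring, about 220 g, 34 mm high, lying right way up on the counter. Origin: centre of its underside. Skirt 68 mm across, its flat top face 20 mm above the origin. 31 mm hole through. Inside, 16 mm above the origin, the face that presses on the glass. Three lugs in the skirt, marked by red stripes on the top face, along the ring's own +x axis and at 120 and 240 degrees.
- ring_neck (a point): Middle of the ring's knurled neck, where to grip it: 42 mm diameter, 20 to 34 mm above the underside (this point: 27). The ring turns almost freely, then binds on the glass 45 to 75 degrees past the gap's centre, depending on the gasket. Snug it takes some 0.3 N m to turn; 5 degrees more, at some 0.6 N m, cracks the glass. Pressing down loads the glass too. It does not run back when let go.
- ring_lugs (a point): Ring's axis at mid height of its lugs, 2.5 mm above its underside; lugs 24 degrees wide, 3 mm thick. Lugs in the gaps (ring yaw = cell yaw, or 120 or 240 degrees more, within 6 degrees): the ring's underside drops to about 11 mm below the cell's rim. Lugs still standing on the thread's face: about 4 mm below the rim.
- nut: Bystander: large steel hex nut, 48 mm across flats, 22 mm high.
- old_ring: Bystander: copper-coloured plain washer ring, 54 mm across, 8 mm high; not the one to fit.
- tape: Bystander: yellow tape measure, 65 x 35 x 60 mm.
- wrench: Bystander: steel wrench.
- driver: Bystander: screwdriver.
- jar: Bystander: white jar with blue lid, 64 mm across, 75 mm high.
- carton: Bystander: small cardboard box, 90 x 70 x 60 mm.
Not all that is in view belongs to the job. What is shaped like the ring but orange is not meant.

How it is judged:
By the outcome, as a careful person would: the job done as asked, in the order asked, and still so for the second after the job is handed in, with the robot touching nothing.
It also fails if it takes over 72 s, if anything falls off the work surface, if the arm or the gripper's body presses on something with over 40 N, if the wrist force passes 120 N, or if a joint passes its speed limit or range.

## Working session

There is one attempt and no reset: what is moved stays moved. The work goes in short steps, each a Python script; the robot and the scene stay as the last script left them, time stands still between calls to the robot, and variables do not carry over. Pictures are saved under pics/ and viewed, and the job is handed in when it is done.

```bash
mkdir -p pics; ls; python3 - <<'E'
from station import arm, snapshot, camera_info, ticket
import cv2
for n in ("side","top"):
    cv2.imwrite(f"pics/{n}0.png",snapshot(n)); c=camera_info(n); print(n,c)
print(arm.read_time(),arm.read_eef_rot(),arm.read_tool_pos(),arm.read_ft_force(),arm.read_wrist_torque(),arm.read_opening())
E
```

```text
pics
side {'fx': 489.898653726751, 'fy': 489.898653726751, 'cx': 323.9352041290505, 'cy': 205.3223960353086, 'R': array([[ 0.88277463, -0.46938104,  0.0197581 ],
       [-0.24742387, -0.50026347, -0.82976978],
       [ 0.39936246,  0.72761109, -0.55775598]]), 't': array([-0.5314352 ,  0.21652772,  1.10507919])}
top {'fx': 467.65786584904953, 'fy': 467.65786584904953, 'cx': 314.55836951549503, 'cy': 197.43542880337603, 'R': array([[-0.00970704, -0.99992393,  0.00760949],
       [-0.99273825,  0.00872425, -0.11997775],
       [ 0.11990224, -0.00871886, -0.99274742]]), 't': array([-0.00624712,  0.57761024,  1.21665027])}
0.1 [ 0.15546004  0.68979295 -0.15708283  0.68945112] [0.28001009 0.5860134  0.30285175] [ 0.20268453 -0.4683109   0.63631029] [-0.00460211 -0.00613239  0.0114258 ] 1.0004374859998717
```

View pics/side0.png

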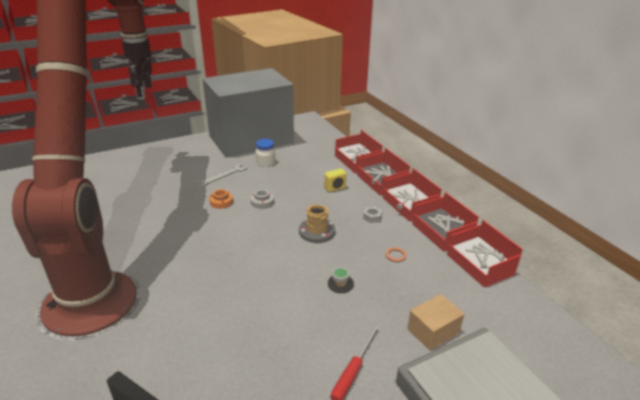

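View pics/top0.png

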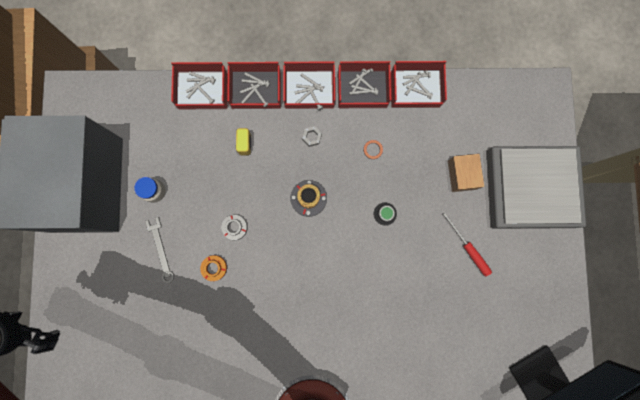

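The side view shows the cell at (317,215), the glass at (341,276), the steel ring at (262,198) and the orange decoy at (221,198). In the top view the cell is at (308,196), the glass at (386,213) and the ring at (234,227). I'll zoom in next.

```bash
python3 - <<'E'
import cv2, numpy as np
t=cv2.imread("pics/top0.png"); s=cv2.imread("pics/side0.png")
def crop(im,x,y,r=25): return cv2.resize(im[y-r:y+r,x-r:x+r],(390,390),interpolation=cv2.INTER_CUBIC)
cv2.imwrite("pics/zt.png",np.hstack([crop(t,308,197),crop(t,234,227)]))
cv2.imwrite("pics/zs.png",np.hstack([crop(t,386,213),crop(s,317,222)]))
E
```

```text
(no output)
```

View pics/zt.png

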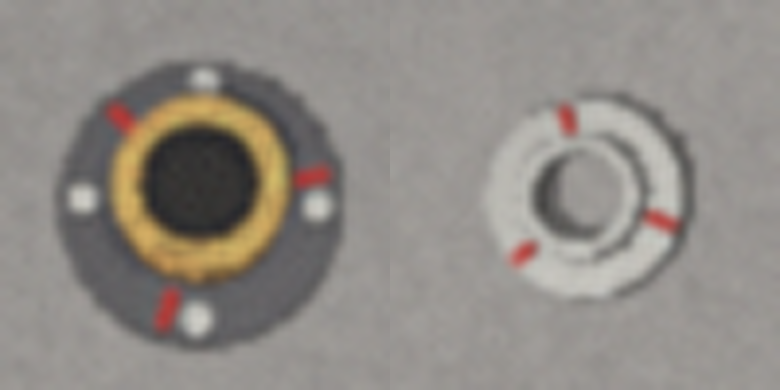

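View pics/zs.png

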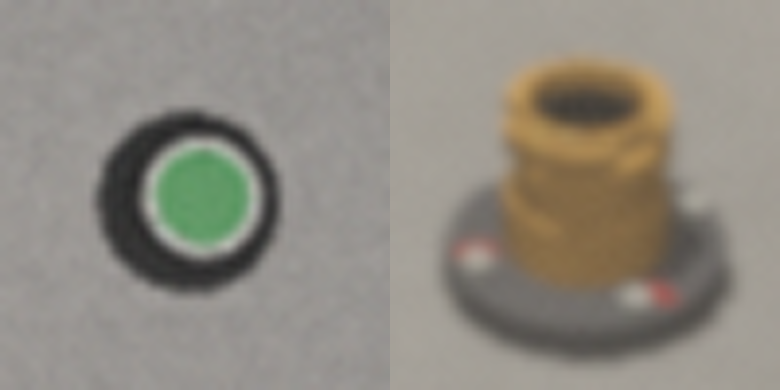

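```bash
cat > h.py <<'E'
import cv2, numpy as np
from station import arm, snapshot, camera_info, ticket
def avg(n,k=5):
    return np.mean([snapshot(n).astype(np.float32) for _ in range(k)],0)
def ray(n,px,z):
    c=camera_info(n); px=np.atleast_2d(px).astype(float)
    d=np.c_[(px[:,0]-c['cx'])/c['fx'],(px[:,1]-c['cy'])/c['fy'],np.ones(len(px))]@c['R']
    C=-c['R'].T@c['t']
    return (C+d*((z-C[2])/d[:,2])[:,None])[:,:2]
def proj(n,X):
    c=camera_info(n);p=c['R']@np.array(X)+c['t'];return np.array([c['fx']*p[0]/p[2]+c['cx'],c['fy']*p[1]/p[2]+c['cy']])
U=8
def up(im,x,y,r):
    w=im[y-r:y+r,x-r:x+r]; b=cv2.resize(w,None,fx=U,fy=U,interpolation=cv2.INTER_CUBIC)
    return b
def unup(p,x,y,r): return (np.asarray(p,float)+.5)/U-.5+[x-r,y-r]
def contours(mask):
    cs,_=cv2.findContours(mask.astype(np.uint8),cv2.RETR_EXTERNAL,cv2.CHAIN_APPROX_NONE)
    return sorted(cs,key=cv2.contourArea,reverse=True)
def circ(P):
    A=np.c_[2*P,np.ones(len(P))];s=np.linalg.lstsq(A,(P**2).sum(1),rcond=None)[0]
    r=np.sqrt(s[2]+s[0]**2+s[1]**2); res=np.hypot(*(P-s[:2]).T)-r
    return s[:2],r,res.std()
E
python3 - <<'E'
from h import *
T=avg("top");S=avg("side");np.save("T.npy",T);np.save("S.npy",S)
def hsv(b): return cv2.cvtColor(np.clip(b,0,255)/255,cv2.COLOR_BGR2HSV)
def fit(n,im,x,y,r,f,z,lab,hull=False):
    h=hsv(up(im,x,y,r)); c=contours(f(h))[0]
    if hull:c=cv2.convexHull(c)
    P=ray(n,unup(c[:,0],x,y,r),z); print(n,lab,*[np.round(v*1e3,2) for v in circ(P)])
brass=lambda h:(h[...,0]>25)&(h[...,0]<55)&(h[...,1]>.4)
dark=lambda h:(h[...,2]<.3)
green=lambda h:(h[...,0]>80)&(h[...,0]<170)&(h[...,1]>.25)
fit("top",T,308,196,22,brass,.072,"thread")
fit("top",T,308,196,12,dark,.0705,"bore")
fit("top",T,308,196,26,lambda h:(h[...,2]<.5)|(h[...,1]>.2),.015,"plate",True)
fit("top",T,386,213,9,green,.037,"glass green")
fit("top",T,386,213,25,lambda h:(h[...,2]<.35),.003,"foot",True)
fit("side",S,341,276,14,green,.037,"glass green")
h=up(T,386,213,25)
# red stripes
for n,im,x,y,r,z,lab in [("top",T,308,196,26,.015,"cell"),("top",T,234,227,20,.020,"ring"),("side",S,317,222,30,.015,"cell"),("side",S,262,198,20,.020,"ring")]:
    h=hsv(up(im,x,y,r)); m=((h[...,0]<15)|(h[...,0]>345))&(h[...,1]>.4)
    pts=[]
    for c in contours(m)[:3]:
        M=cv2.moments(c)
        if M['m00']<30: continue
        pts.append(ray(n,unup([[M['m10']/M['m00'],M['m01']/M['m00']]],x,y,r),z)[0])
    pts=np.array(pts); print(n,lab,np.round(pts*1e3,1).tolist())
    if len(pts)==3:
        d=[np.linalg.norm(pts[i]-pts[j]) for i,j in((0,1),(1,2),(0,2))]
        cc,rr,_=circ(pts); a=np.degrees(np.arctan2(*(pts-cc).T[::-1])); print('  c',cc*1e3,rr*1e3,'yaw mod120',a%120)
C=camera_info("top"); print(-C['R'].T@C['t']); C=camera_info("side"); print(-C['R'].T@C['t'])
E
```

```text
top thread [577.99   4.95] 29.94 0.75
top bore [580.05   5.34] 18.36 0.25
top plate [579.52   5.13] 51.15 0.44
top glass green [ 534.65 -202.9 ] 14.91 0.2
top foot [ 535.7  -203.43] 31.25 0.21
side glass green [ 534.47 -207.03] 13.19 0.32
top cell [[542.7, 17.2], [588.5, -33.1], [610.0, 32.8]]
  c [580.81263732   5.84537387] 39.73598108704781 yaw mod120 [43.42588447 41.1597664  42.78998893]
top ring [[493.4, 180.2], [528.8, 212.9], [482.7, 227.4]]
  c [501.5705696 206.8167923] 27.879971459411248 yaw mod120 [12.9166175  12.67561782 12.56487508]
side cell [[589.7, -37.3]]
side ring []
[ 4.27476042e-01 -6.78054753e-04  1.27717433e+00]
[ 0.08138449 -0.94519257  0.80653283]
```

```bash
cat >> h.py <<'E'
from scipy.spatial.transform import Rotation as Ro
def ori(deg):
    a=np.radians(deg);c,s=np.cos(a),np.sin(a)
    return Ro.from_matrix(np.array([[0,c,s],[0,s,-c],[-1,0,0]])).as_quat()
def yawof(q): 
    m=Ro.from_quat(q).as_matrix(); return np.degrees(np.arctan2(m[1,1],m[0,1]))
E
python3 - <<'E'
from h import *
print(yawof(arm.read_eef_rot()), arm.read_time())
for nm,p in dict(glass=[.535,-.204,.15],cell=[.58,.005,.2],ring=[.5016,.2068,.15]).items():
    for y in range(-180,180,30):
        q=arm.ik(p,ori(y)); print(nm,y,None if q is None else np.round(q,2).tolist())
T=np.load("T.npy");S=np.load("S.npy")
def crop(im,x,y,r=25): return cv2.resize(im[y-r:y+r,x-r:x+r],(390,390),interpolation=cv2.INTER_CUBIC)
cv2.imwrite("pics/zz.png",np.hstack([crop(S,317,218,20),crop(S,341,278,20)]))
E
```

```text
64.4573286177666 0.6
glass -180 [-0.28, 0.99, 1.13, 1.83, -1.05, 1.06, -1.86]
glass -150 [-0.28, 0.99, 1.13, 1.83, -1.05, 1.06, -1.33]
glass -120 [-0.2, 0.89, 0.94, 1.83, -0.9, 0.92, -0.93]
glass -90 [-0.01, 0.75, 0.55, 1.82, -0.57, 0.73, -0.72]
glass -60 [0.04, 0.73, 0.47, 1.82, -0.49, 0.7, -0.26]
glass -30 [0.09, 0.72, 0.39, 1.82, -0.4, 0.68, 0.18]
glass 0 [0.14, 0.7, 0.29, 1.82, -0.31, 0.66, 0.61]
glass 30 [0.21, 0.69, 0.19, 1.82, -0.2, 0.65, 1.04]
glass 60 [0.27, 0.69, 0.09, 1.81, -0.1, 0.64, 1.47]
glass 90 [0.35, 0.69, -0.04, 1.81, 0.04, 0.64, 1.86]
glass 120 [0.44, 0.69, -0.18, 1.81, 0.19, 0.66, 2.24]
glass 150 [0.53, 0.71, -0.32, 1.8, 0.33, 0.68, 2.64]
cell -180 [0.25, 0.67, -0.49, 1.74, 0.4, 0.83, 2.72]
cell -150 [-0.65, 0.91, 1.13, 1.77, -0.93, 1.1, -1.81]
cell -120 [-0.65, 0.91, 1.13, 1.77, -0.93, 1.1, -1.28]
cell -90 [-0.44, 0.71, 0.66, 1.76, -0.56, 0.86, -1.09]
cell -60 [-0.39, 0.69, 0.56, 1.76, -0.47, 0.83, -0.65]
cell -30 [-0.32, 0.66, 0.45, 1.76, -0.38, 0.8, -0.22]
cell 0 [-0.25, 0.65, 0.33, 1.76, -0.28, 0.78, 0.22]
cell 30 [-0.18, 0.63, 0.21, 1.76, -0.18, 0.77, 0.64]

[... 263 characters left out ...]
ring -150 [-0.04, 0.73, -0.62, 1.88, 0.63, 0.73, 2.64]
ring -120 [-1.05, 0.96, 1.13, 1.92, -1.05, 1.02, -1.52]
ring -90 [-0.78, 0.72, 0.55, 1.91, -0.58, 0.68, -1.44]
ring -60 [-0.72, 0.7, 0.45, 1.91, -0.48, 0.65, -1.02]
ring -30 [-0.64, 0.68, 0.33, 1.9, -0.35, 0.62, -0.62]
ring 0 [-0.57, 0.66, 0.22, 1.9, -0.24, 0.6, -0.2]
ring 30 [-0.5, 0.66, 0.11, 1.9, -0.12, 0.59, 0.21]
ring 60 [-0.43, 0.65, 0.0, 1.9, -0.0, 0.59, 0.62]
ring 90 [-0.36, 0.66, -0.1, 1.89, 0.11, 0.6, 1.03]
ring 120 [-0.29, 0.66, -0.22, 1.89, 0.23, 0.61, 1.44]
ring 150 [-0.2, 0.68, -0.36, 1.89, 0.38, 0.64, 1.83][ WARN:0@0.598] global loadsave.cpp:1063 imwrite_ Unsupported depth image for selected encoder is fallbacked to CV_8U.
```

View pics/zz.png

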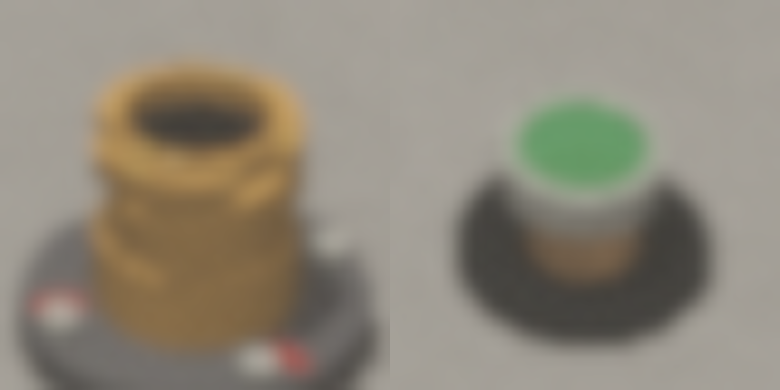

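```bash
cat >> h.py <<'E'
def F(k=3): return np.mean([arm.read_ft_force() for _ in range(k)],0)
def Mz(k=3): return np.mean([arm.read_wrist_torque()[2] for _ in range(k)])
E
python3 - <<'E'
from h import *
t0=arm.read_time()
arm.movep([.535,-.29,.13],ori(0)); print(arm.read_time()-t0)
arm.move_gripper(.48,30); print(arm.read_time()-t0,arm.read_opening())
arm.line_to([.535,-.29,.082],.15)
f0=F();print(f0,arm.read_tool_pos(),arm.read_time()-t0)
z=.082
while z>.055:
    z-=.001; arm.line_to([.535,-.29,z],.03); f=F()-f0
    if abs(f[2])>3: break
print(z,f,arm.read_tool_pos(),arm.read_time()-t0, yawof(arm.read_eef_rot()))
E
```

```text
3.25
3.7582999999999998 0.4826529235519805
[ 0.15304205 -0.30691233  0.02228766] [ 0.53493212 -0.29016138  0.08188079] 4.2250000000000005
0.06999999999999999 [-1.45713961  1.09736597  7.56974132] [ 0.53512444 -0.2901186   0.07113118] 7.2250000000000005 -0.0006149955005626482
```

```bash
python3 - <<'E'
from h import *
t0=arm.read_time()
arm.line_to([.535,-.29,.14],.2)
arm.move_gripper(.85,25)
x,y,z=.5346,-.2045,.1035
arm.line_to([x,y,.14],.2)
arm.line_to([x,y,z],.12)
f0=F()
arm.move_gripper(.3,25); print('grip',arm.read_opening(),F()-f0,arm.read_tool_pos(),arm.read_time()-t0)
arm.move_gripper(.85); print('f',F()-f0)
try:
    arm.line_to([x,y,z+.0005],.15,ori(90))
except arm.MotionError as e: print(e); arm.movep([x,y,z],ori(90))
print(arm.read_tool_pos(),yawof(arm.read_eef_rot()),arm.read_time()-t0)
f0=F()
arm.move_gripper(.3,25); print('grip',arm.read_opening(),F()-f0,arm.read_tool_pos(),arm.read_time()-t0)
arm.move_gripper(.85)
arm.line_to([x,y,.14],.15); arm.line_to([x-.0,y-.13,.18],.35)
T=avg("top",3);S=avg("side",3);np.save("T1.npy",T);np.save("S1.npy",S)
print(arm.read_time()-t0)
def hsv(b): return cv2.cvtColor(np.clip(b,0,255)/255,cv2.COLOR_BGR2HSV)
green=lambda h:(h[...,0]>80)&(h[...,0]<170)&(h[...,1]>.25)
for n,im,X,Y,r in(("top",T,386,213,12),("side",S,341,276,14)):
    c=contours(green(hsv(up(im,X,Y,r))))[0]; print(n,[np.round(v*1e3,2) for v in circ(ray(n,unup(c[:,0],X,Y,r),.037))])
cv2.imwrite("pics/s1.png",S.astype(np.uint8));cv2.imwrite("pics/t1.png",T.astype(np.uint8))
E
```

```text
grip 0.44210963758083643 [-1.44199637  0.62445118  4.63076649] [ 0.53483528 -0.20486826  0.10448409] 2.3500000000000005
f [-0.21141795  0.3774675  -0.74776202]
[ 0.53460248 -0.20449415  0.10398257] 89.98292515175415 4.499999999999999
grip 0.44857326068555664 [-0.69241248  0.51313518  2.4243787 ] [ 0.53464517 -0.2044036   0.10427466] 4.9083
6.575
top [array([ 537.06, -203.23]), np.float64(14.88), np.float64(0.18)]
side [array([ 536.89, -207.4 ]), np.float64(13.17), np.float64(0.31)]
```

View pics/s1.png

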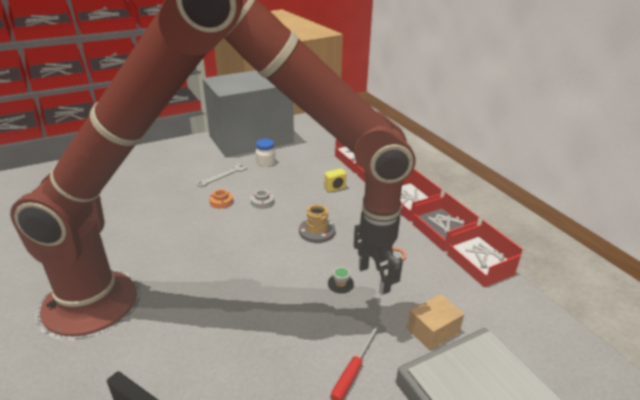

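View pics/t1.png

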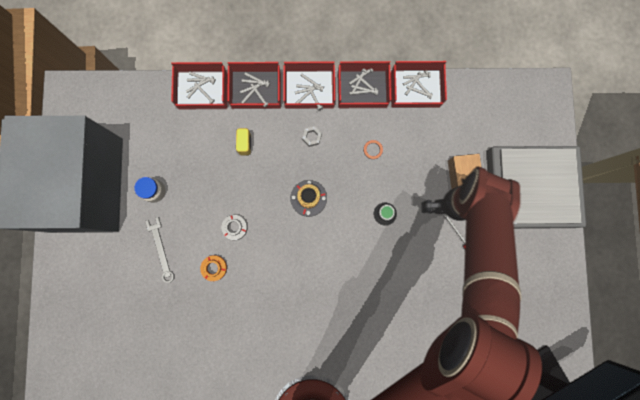

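The glass is centred at (0.5347, -0.2044) in the robot frame. That gives camera offsets of top (+2.2, +1.2) mm and side (+2, -3) mm, so the cell should be near (0.5777, 0.004). Next I'll grasp the glass and carry it over.

```bash
python3 - <<'E'
from h import *
t0=arm.read_time(); print(t0)
x,y,z=.5346,-.2045,.1030
arm.line_to([x,y,.14],.3); arm.line_to([x,y,z],.12)
arm.move_gripper(.3,35); zg=arm.read_tool_pos()[2]; print('grip',arm.read_opening(),arm.read_tool_pos())
arm.line_to([x,y,.19],.2)
cx,cy=.5777,.004
arm.line_to([cx,cy,.19],.3)
arm.line_to([cx,cy,.160],.15)
S=avg("side",2);cv2.imwrite("pics/s2.png",cv2.resize(S[150:270,250:410].astype(np.uint8),(800,600),interpolation=cv2.INTER_CUBIC))
f0=F();print(f0,arm.read_tool_pos(),arm.read_opening(),arm.read_time()-t0)
E
```

```text
14.4
grip 0.4388774465455095 [ 0.5351184  -0.20480748  0.10414762]
[-0.39075262 -0.86825977 -0.71543005] [0.57813717 0.00262596 0.16074064] 0.4447924206481478 3.3667
```

View pics/s2.png

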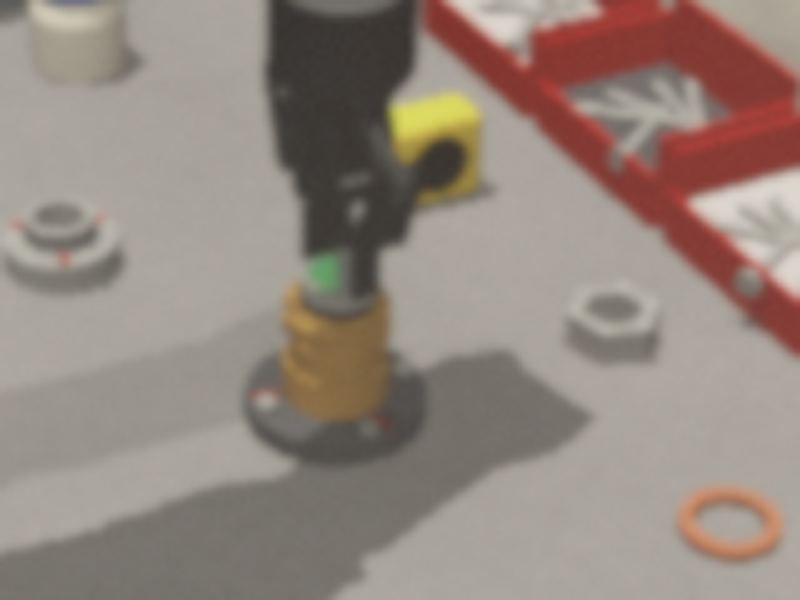

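The picture shows the glass (330,270) held just above the cell's rim (335,310). Now I'll lower it, watching the force.

```bash
python3 - <<'E'
from h import *
t0=arm.read_time()
f0=F();print(f0,arm.read_tool_pos(),yawof(arm.read_eef_rot()),t0)
cx,cy=.5777,.004
for z in np.arange(.157,.1484,-.0015):
    arm.line_to([cx,cy,z],.05); f=F(2)-f0
    print(round(z,4),np.round(f,1),np.round(arm.read_tool_pos()*1e3,1) if hasattr(arm.read_tool_pos(),'shape') else arm.read_tool_pos())
    if f[2]>5: break
print(arm.read_wrist_torque(),arm.read_time()-t0)
E
```

```text
[-0.39075262 -0.86825977 -0.71543005] [0.57813717 0.00262596 0.16074064] 89.87569929882363 17.7667
0.157 [ 0.7  1.  -0.8] [577.8   3.9 157.4]
0.1555 [ 1.   1.  -0.7] [577.7   4.1 155.5]
0.154 [-0.4  0.4  0.3] [577.6   4.  153.9]
0.1525 [ 0.2  0.8 -0.3] [577.6   4.  152.3]
0.151 [ 0.4  0.2 -0.1] [577.6   4.  150.9]
0.1495 [-0.5  1.4  0. ] [577.6   4.  149.4]
[ 0.07025108 -0.02691027  0.00369842] 1.5
```

```bash
python3 - <<'E'
from h import *
t0=arm.read_time();print(t0)
arm.move_gripper(.65); print(F())
arm.line_to([.5777,.004,.20],.2)
rx,ry=.4994,.2056
arm.movep([rx,ry,.16],ori(120)); print(arm.read_time()-t0)
T=avg("top",3);S=avg("side",3)
cv2.imwrite("pics/s3.png",cv2.resize(S[150:270,250:410].astype(np.uint8),(800,600),interpolation=cv2.INTER_CUBIC))
cv2.imwrite("pics/t3.png",cv2.resize(T[170:260,210:330].astype(np.uint8),(800,600),interpolation=cv2.INTER_CUBIC))
np.save("T3.npy",T)
print(arm.read_time()-t0)
E
```

```text
19.2667
[ 0.51156846  0.32666268 -0.11656409]
1.6000000000000014
1.8999999999999986
```

View pics/s3.png

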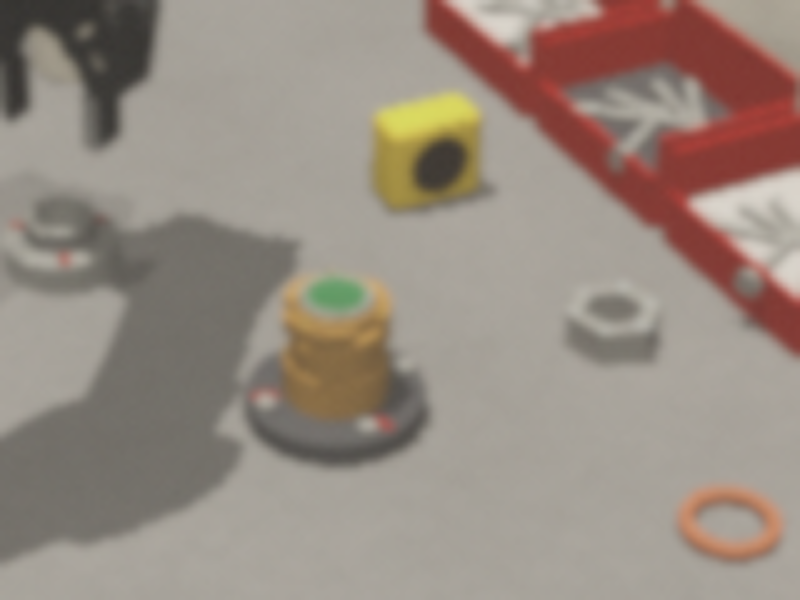

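View pics/t3.png

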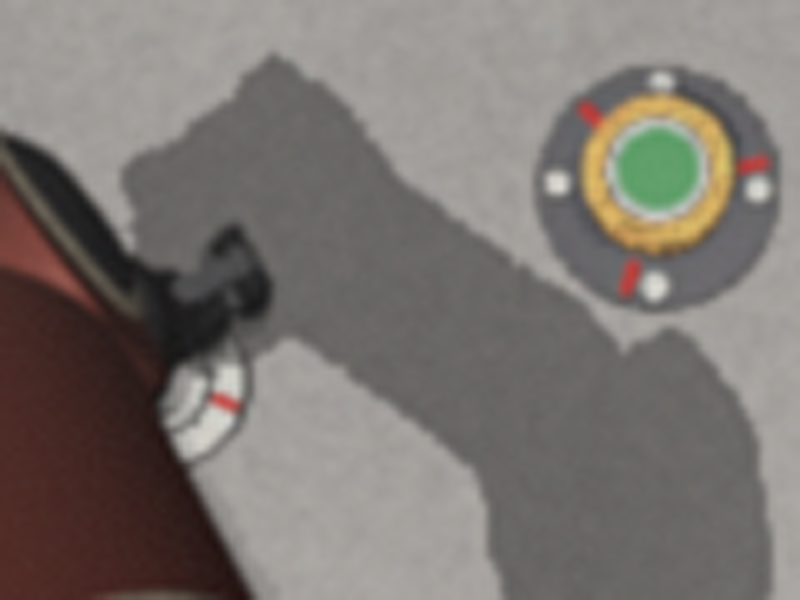

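The glass is seated level in the cell: green disc at (337,294) in the side crop and (657,167) in the top crop, with an even rim. Now the ring.

```bash
python3 - <<'E'
from h import *
t0=arm.read_time();print(t0)
T=np.load("T3.npy")
h=cv2.cvtColor(np.clip(up(T,308,196,12),0,255)/255,cv2.COLOR_BGR2HSV)
c=contours((h[...,0]>80)&(h[...,0]<170)&(h[...,1]>.25))[0]; print('glass in cell (cam)',[np.round(v*1e3,2) for v in circ(ray("top",unup(c[:,0],308,196,12),.078))])
rx,ry,z=.4994,.2056,.0930
arm.move_gripper(.78,25)
arm.line_to([rx,ry,.125],.15)
f0=F();arm.line_to([rx,ry,z],.1);print(F()-f0)
arm.move_gripper(.3,25); print('grip',arm.read_opening(),F()-f0,arm.read_tool_pos(),arm.read_time()-t0)
arm.move_gripper(.72)
arm.line_to([rx,ry,z+.0005],.15,ori(30))
f0=F();m0=arm.read_wrist_torque()
arm.move_gripper(.3,60); print('grip',arm.read_opening(),F()-f0,arm.read_tool_pos(),arm.read_time()-t0)
S=avg("side",2)
cv2.imwrite("pics/s4.png",cv2.resize(S[150:240,210:330].astype(np.uint8),(800,600),interpolation=cv2.INTER_CUBIC))
E
```

```text
21.1667
glass in cell (cam) [array([579.31,   5.14]), np.float64(15.08), np.float64(0.19)]
[-0.54832765 -0.1218069   1.60617299]
grip 0.4874201897836308 [-1.32549015 -1.88784848  6.8775284 ] [0.49987186 0.20586652 0.09404933] 1.4665999999999997
grip 0.47214895152093345 [-1.96259437  1.86828736  5.2999539 ] [0.49940796 0.20548972 0.09408851] 3.8500000000000014
```

View pics/s4.png

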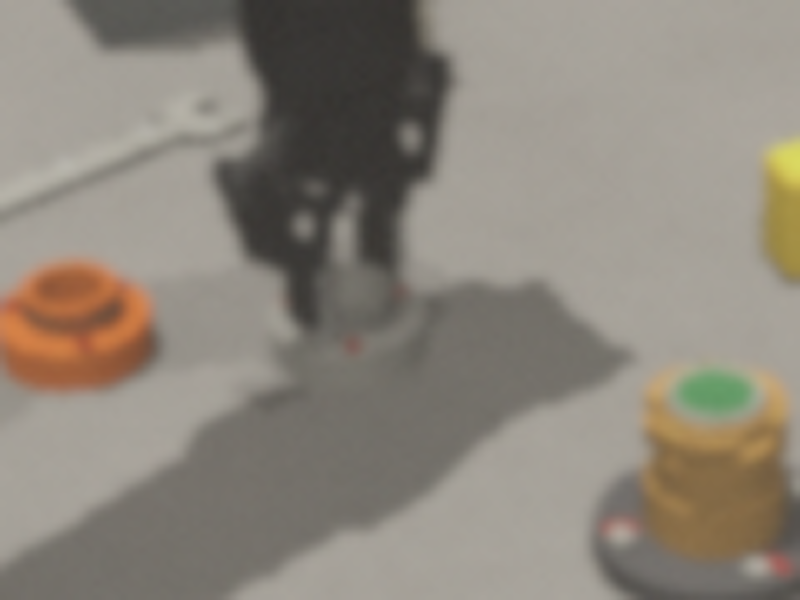

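```bash
python3 - <<'E'
from h import *
t0=arm.read_time();print(t0)
arm.line_to([.4994,.2056,.20],.25)
cx,cy=.5775,.004
arm.line_to([cx,cy,.20],.35,ori(59.7)); 
arm.line_to([cx,cy,.174],.15); arm.pause(.15)
f0=F(5);m0=Mz(5);print(f0,m0,arm.read_tool_pos(),yawof(arm.read_eef_rot()),arm.read_opening(),arm.read_time()-t0)
for z in np.arange(.1715,.1569,-.0015):
    arm.line_to([cx,cy,z],.05); f=F(2)-f0
    print(round(z,4),np.round(f,1),round(Mz()-m0,3),np.round(np.array(arm.read_tool_pos())*1e3,1))
    if f[2]>5: break
print(arm.read_time()-t0)
E
```

```text
25.1167
[ 0.2889823   0.02650622 -1.63221367] -0.0096126915351328 [0.57783966 0.00482699 0.17465957] 59.771965047545606 0.470311784213486 1.8165999999999976
0.1715 [ 0.  -0.3 -0.7] -0.041 [577.5   4.  171.8]
0.17 [-0.2 -0.5 -1.2] 0.005 [577.4   3.9 169.9]
0.1685 [-0.1  0.3 -1.2] -0.068 [577.4   4.  168.4]
0.167 [-1.1  0.5 -0.8] 0.001 [577.4   4.  166.9]
0.1655 [ 0.  -0.6 -0.6] -0.035 [577.4   4.  165.4]
0.164 [-0.4  0.3  0. ] 0.056 [577.4   4.  163.9]
0.1625 [-0.5 -0.2 -0.3] 0.004 [577.4   4.  162.4]
0.161 [-0.1  0.3 -0.9] 0.035 [577.4   4.  160.9]
0.1595 [ 0.4 -0.2 -0.5] 0.011 [577.4   4.  159.4]
0.158 [-1.1 -0.1  2.3] 0.036 [577.8   4.  158.4]
4.3165999999999976
```

```bash
cat > turn.py <<'E'
from h import *
import sys,json
def rd(k=4):
    f=[];m=[]
    for _ in range(k):
        arm.pause(.015); f.append(arm.read_ft_force()); m.append(arm.read_wrist_torque()[2])
    return np.mean(f,0),np.mean(m)
def turn(yaw,zc,yend,f0,m0,step,Mstop,cx=.5775,cy=.004,tmax=12):
    t0=arm.read_time()
    while yaw>yend and arm.read_time()-t0<tmax:
        yaw-=step
        arm.line_to([cx,cy,zc],.05,ori(yaw))
        f,m=rd(); f=f-f0; m-=m0
        zt=arm.read_tool_pos()[2]
        print(f"{yaw:.1f} {yawof(arm.read_eef_rot()):.1f} F{np.round(f,1)} M{m:.3f} zc{zc*1e3:.2f} z{zt*1e3:.2f} t{arm.read_time():.1f}")
        if m>Mstop or abs(f[2])>12: break
        zc+=np.clip((f[2]-1.5)/7e3*.6,-.0008,.0005)
    return yaw,zc,m
E
python3 - <<'E'
from turn import *
f0=np.array([.29,0,-2.1]);m0=-.005
print(turn(59.7,.158,59.7-35,f0,m0,5,.12))
E
```

```text
54.7 54.8 F[-0.3  0.1  1.6] M-0.040 zc158.00 z158.07 t29.8
49.7 49.9 F[-0.2  0.5 -0.1] M0.007 zc158.01 z157.84 t30.1
44.7 44.9 F[-0.4  0.2 -0.2] M-0.003 zc157.88 z157.72 t30.4
39.7 39.9 F[-0.2  0.  -0.5] M0.012 zc157.73 z157.68 t30.7
34.7 34.9 F[-0.3 -0.3 -0.8] M0.008 zc157.56 z157.53 t31.0
29.7 29.9 F[-0.1 -0.1  0.1] M0.042 zc157.36 z157.37 t31.3
24.7 24.9 F[-0.4  0.2 -0.4] M-0.007 zc157.24 z157.22 t31.6
(24.700000000000003, np.float64(0.15707067644469272), np.float64(-0.006559689886543115))
```

```bash
python3 - <<'E'
from turn import *
f0=np.array([.29,0,-2.1]);m0=-.0
print(turn(24.7,.15707,59.7-72,f0,m0,2.5,.10))
E
```

```text
22.2 22.3 F[-0.9  0.2 -0.2] M0.030 zc157.07 z157.08 t32.0
19.7 19.8 F[-0.2  0.3 -0.2] M0.029 zc156.92 z156.93 t32.3
17.2 17.3 F[-0.7 -0.1 -0.3] M-0.022 zc156.78 z156.78 t32.6
14.7 14.8 F[-0.5  0.1 -0.7] M0.007 zc156.63 z156.63 t32.9
12.2 12.3 F[ 0.2  0.1 -0.1] M-0.024 zc156.44 z156.44 t33.2
9.7 9.8 F[-0.8 -0.2 -0.5] M0.018 zc156.30 z156.31 t33.5
7.2 7.3 F[-0.1 -0.2 -0.1] M0.038 zc156.13 z156.12 t33.9
4.7 4.8 F[-0.5  0.2 -0.1] M-0.009 zc155.98 z155.98 t34.2
2.2 2.3 F[-0.1 -0.2  0.3] M-0.023 zc155.84 z155.94 t34.5
-0.3 -0.2 F[-0.9  0.   1.5] M0.271 zc155.74 z155.89 t34.8
(-0.3000000000000007, np.float64(0.15574085165327448), np.float64(0.27124323104220593))
```

```bash
python3 - <<'E'
from turn import *
f0=np.array([.29,0,-2.1])
arm.pause(.2);f,m=rd(6);print(np.round(f-f0,2),m,yawof(arm.read_eef_rot()),arm.read_tool_pos()[2])
print(turn(-.3,.15574,-.8,f0,0,.8,.33))
arm.pause(.2);f,m=rd(6);print(np.round(f-f0,2),m,yawof(arm.read_eef_rot()),arm.read_time())
E
```

```text
[-0.74  0.31  2.36] 0.3040457886237149 -0.2650386931750295 0.155870916028174
-1.1 -1.1 F[-0.9  0.3  2.8] M0.507 zc155.74 z155.88 t35.4
(-1.1, 0.15574, np.float64(0.5069855997186423))
[-0.72  0.23  3.36] 0.5337408101704811 -1.0833242904155382 35.7333
```

Torque reached about 0.5 N m at 61° past the gap, close to the limit. I won't turn further. I'll release and look.

```bash
python3 - <<'E'
from h import *
arm.move_gripper(.72); print(F(),Mz(),yawof(arm.read_eef_rot()),arm.read_tool_pos())
arm.line_to([.5775,.004,.22],.2); 
arm.movep([.50,-.2,.28],ori(0))
T=avg("top",3);S=avg("side",3);np.save("T5.npy",T)
cv2.imwrite("pics/s5.png",cv2.resize(S[165:255,260:380].astype(np.uint8),(800,600),interpolation=cv2.INTER_CUBIC))
cv2.imwrite("pics/t5.png",cv2.resize(T[167:227,268:348].astype(np.uint8),(800,600),interpolation=cv2.INTER_CUBIC))
print(arm.read_time())
E
```

```text
[-0.12065436  0.16467207 -0.42891404] -0.036279688247857794 -1.1853145085017303 [0.57766708 0.00367062 0.15585271]
37.7583
```

View pics/s5.png

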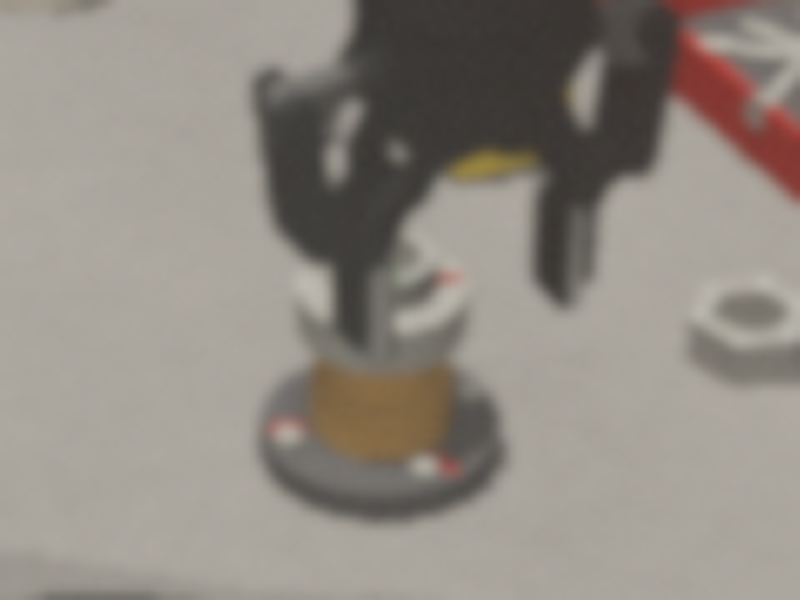

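View pics/t5.png

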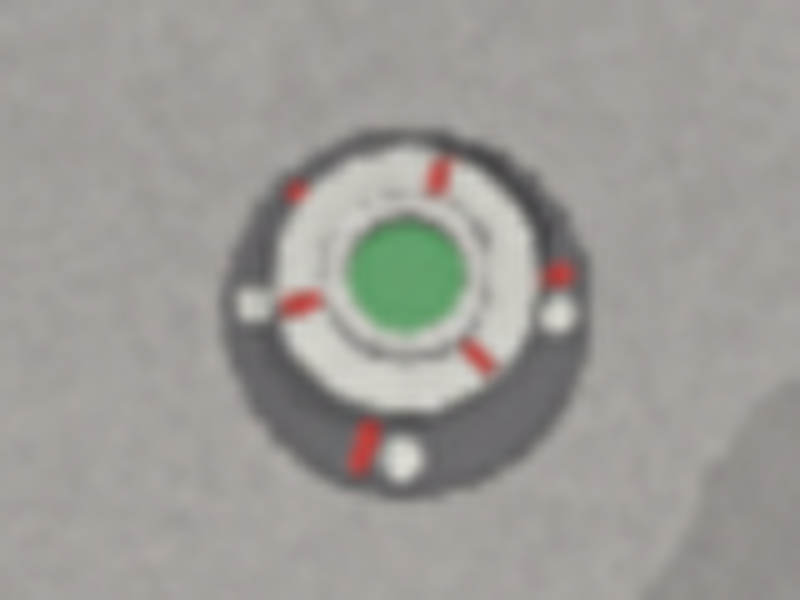

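```bash
python3 - <<'E'
from h import *
T=np.load("T5.npy")
h=cv2.cvtColor(np.clip(up(T,308,196,26),0,255)/255,cv2.COLOR_BGR2HSV)
m=((h[...,0]<15)|(h[...,0]>345))&(h[...,1]>.4)
P=[]
for c in contours(m)[:6]:
    M=cv2.moments(c)
    px=unup([[M['m10']/M['m00'],M['m01']/M['m00']]],308,196,26); p=ray("top",px,.0818)[0]; P.append(p); print(px.round(1),p.round(4),M['m00'])
P=np.array(P); d=np.hypot(*(P-[.5795,.0051]).T); print(d)
R=P[np.argsort(d)[:3]]; c,r,_=circ(R);print(c,r,np.degrees(np.arctan2(*(R-c).T[::-1]))%120)
E
```

```text
[[304.  211.1]] [0.5367 0.0162] 671.5
[[323.4 194. ]] [ 0.5806 -0.034 ] 312.5
[[297.6 196.9]] [0.5736 0.0325] 303.0
[[311.4 184.2]] [ 0.6064 -0.0033] 231.0
[[315.3 202.2]] [ 0.5595 -0.013 ] 223.0
[[297.1 185.6]] [0.6029 0.0337] 124.5
[0.04418643 0.03914403 0.02805741 0.02821289 0.02699407 0.0369731 ]
[0.58012386 0.00554863] 0.027757799749532366 [101.96137546 103.50033739 101.40073522]
```

The top view shows the ring level and centred on the cell, with intact green glass at (406,272). Its stripes read about 102° (mod 120), and the gripper's turn predicts 101.6°. It held about 0.5 N m without slipping and stayed put when released, so I'm handing in.

```bash
python3 - <<'E'
from station import arm,ticket
print(ticket.finish_job(), arm.read_time())
E
```

```text
the job is handed in; nothing more can be done
the job is handed in; nothing more can be done
```

I fitted the sight glass and handed the job in at about 38 s of the 72 s allowed. The tool reports no verdict.

**Steps:**
- **Glass:** I centred it on its stand with two grips at right angles and lowered it 5 mm into the bore with no contact force. It then dropped onto the gasket, and the pictures showed it sitting level.
- **Ring:** I set it with its lugs in the gaps and turned it clockwise while following it down. It bound about 60° past the gap, and I stopped at 61°, let go and backed the arm away.

**Last checks:**
- **Position:** The ring is level and centred. Its stripes read about 102° (mod 120), against 101.6° expected from the gripper's turn, so it neither slipped in the grip nor ran back.
- **Glass:** It looks whole in the top camera picture.
- **Other items:** I saw nothing else displaced in the part of the counter around the cell. I did not take a full view at the end.

**What disagreed:**
- **Torque:** It rose faster than described, from 0.30 to 0.53 N m in the last 0.8°. The ring is therefore firmly tight, but nearer the 0.6 N m cracking torque than the 0.4 N m or so I aimed for. I did not re-test it after letting go.
- **Cameras:** The two views differed by about 4 mm in y on the glass. I corrected the positions from the centred grip on it.

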